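# Push the slide box into the reader's corner and start it

## Task

Without gripping or lifting it, push the larger grey slide box along the bench until it sits flush against both dark steel stops of the slide-box reader, the long one at the back and the short one at its end, so that it lies square in their corner with its long side along the long stop. Then press the round button beside the short stop right down to start the reader, let it come up again, and leave the box in the corner. Do not disturb the other things on the bench.

Things in the scene. Friction and masses are not known exactly. Their poses are not given: they have to be found in the camera images.
- slide_box: the larger of the two closed grey slide boxes, loose on the bench: a plain block 90 mm along its x, 140 mm along its y, 36 mm high, 0.3 to 0.6 kg (too wide to take in the gripper: push it by its sides). Origin at the centre of its underside.
- reader: the slide-box reader, fixed: low white housing (30 mm high, 14 to 120 mm behind the long stop's face) fronted by two dark steel stops in an L, 36 mm high. Origin at bench level in the L's inside corner; x level into the reader (away from the robot), y along the long stop (to the robot's left). Stop faces: x = 0 (long) and y = 0 (short). A box seated in the corner has its origin at x -45, y +70 mm here.
- long_end (a point): free end of the long stop's face, at bench level: 360 mm from the corner along the reader's y
- short_end (a point): free end of the short stop's face, at bench level: 70 mm from the corner along the reader's -x; this stop is 14 mm thick, towards -y
- start_top (a point): centre of the top face of the reader's round grey push button when up (32 mm diameter, pressed straight down, on a white pod 76 x 64 mm, 24 mm high, 22 mm beyond the short stop); it moves with the button
- start (a joint): how far the button is pressed: 0 up, 0.006 m fully down; it springs back, and full travel takes about 5 N
- small_box: a bystander: smaller closed grey slide box, 84 x 60 x 36 mm; origin at the centre of its underside
- oil_bottle: a bystander: small amber bottle, 32 mm diameter, 70 mm tall; origin at the centre of its underside
- stain_jar: a bystander: clear jar with a white cap, 56 mm diameter, 85 mm tall; origin at the centre of its underside
- beaker: a bystander: open glass beaker, 70 mm diameter, 90 mm tall; origin at the centre of its underside
- petri_dish: a bystander: flat closed dish, 90 mm diameter, 16 mm tall; origin at the centre of its underside
Mind the look-alikes: they are no part of the job. What is shaped like the slide_box but pink or turquoise is not meant.

How it is judged:
By the outcome, as a careful person would: the job done as asked, in the order asked, and still so for the second after the job is handed in, with the robot touching nothing.
It also fails if it takes over 53 s, if anything falls off the work surface, if the arm or the gripper's body presses on something with over 40 N, if the wrist force passes 120 N, or if a joint passes its speed limit or range.

## Robot

A 7-joint arm with a two-finger parallel gripper is mounted at the origin on the work surface. World frame = base frame: x ahead of the robot, y to its left, z up, the work surface at z = 0. Lengths are in m, angles in degrees, forces in N, time in s.
With the tool pointing down it reaches from about 0.425 to 0.875 m from the base axis. Payload 4.7 kg.
Tool frame: the origin (TCP) lies on the centre line of the jaws, within the pads' length; the fingertips stand 25 mm ahead of it and the grasp point (between the pads) lies 6 mm ahead of it; z points along the fingers, y is the direction in which the jaws open and shut (so a half turn about z gives the same grasp; the last joint's range is limited). The gripper opens to 87 mm and grips with 3 to 60 N. Pads are 19 mm wide; open, the fingers measure 117 mm over their backs; the gripper's body (75 mm by 190 mm) begins 51 mm behind the grasp point.
Start: joints at [73.402, 18.392, -4.016, 83.108, 1.295, 78.541, -3.26], TCP at [0.194, -0.62, 0.248] pointing down, gripper open.
Joint ranges: [-163.93, 163.93], [-17.29, 119.83], [-79.2, 71.16], [3.27, 140.29], [-89.18, 269.18], [5.43, 117.66], [-154.24, 154.24]. Speed limits (degrees/s): [147.25, 147.25, 180, 180, 180, 180, 180].

## Interface

Orientations are given as [roll, pitch, yaw] about the fixed x, y, z axes, in that order (R = Rz(yaw) Ry(pitch) Rx(roll)).
In Python, from cell import env gives the robot as it stands.
- The arm moves only by the shell command python3 -m creep 'ROWS' [OPENING] [FORCE]. ROWS is JSON, a list of rows, each an object of numbers: "tx", "ty", "tz": the shift along the tool's x, y, z in m; "rx", "ry", "rz": the turn, a rotation vector about the tool's x, y, z in degrees. In form: [{"tx": .., "ty": .., "tz": .., "rx": .., "ry": .., "rz": ..}, ...]. A call has 1 to 20 rows; each row shifts and turns the commanded pose from where the row before left it, along the tool's axes as they then stand; what a row does not reach is not made up. A row lasts 1/8 s, in which the tool goes at most 62.5 mm and 10.7 degrees, less where a joint would pass 70% of its speed; a pose out of reach is approached as far as the arm can. A call is refused whole if a number of a shift passes 0.0625 or a number of a turn 10.7, either way. A call with a gripper value outside its range is refused whole. OPENING is the finger opening in m, from 0 to 0.087, set as the call begins (- or left out, the last holds). The fingers move at their own pace and stop on an object; FORCE is the grip in N (left out, the last holds). Time passes only in rows, so rows that do not move let the fingers close. It gives the time, the measured TCP pose, the force and the opening at its end, in the units of the state.
- env.get_obs(): the state, without advancing time (a new reading comes with each control period).
- env.read_camera(name): name is "side" or "top" or "wrist"; returns a dict with "pixels" (400x640x3 uint8, red, green, blue), "intrinsics" (3x3 intrinsics, pixels), "D" ([k1, k2, p1, p2, k3] as OpenCV has them; the pictures are not rectified), "R" (3x3) and "t" (3): a world point X has camera coordinates R X + t. Camera axes: x right, y down, z forward; pixel columns grow to the right and rows downward; lengths in m; the calibration is good to about 2 mm. A picture is of the moment at which its call begins. There is no depth.
- env.sign_off(): hands the job in, once; it reports no verdict.
The state is a dict: "time_s": time; "qpos": joint angles; "joint_velocities": joint speeds; "effort": joint torques, N m; "tool_pos": TCP position; "tool_rot": TCP orientation; "force": force on the tool from outside, world axes, zero at the start; "wrist_torque": the same for the moment, N m; "grip_width": finger opening in m.
Only numpy, scipy, OpenCV 4.12 (cv2) and the standard library are available. Lean on these libraries where they do the work, as an engineer would, in place of code of your own. Each camera call takes 0.05 s, during which the arm holds its last target.

## Working session

There is one attempt and no reset: what is moved stays moved. The work goes in short steps, Python scripts to look and compute and a shell command to move; the robot and the scene stay as the last step left them, time stands still between calls to the robot, and variables do not carry over. Pictures are saved under pics/ and viewed, and the job is handed in when it is done.

```bash
ls; mkdir -p pics
python3 - <<'E'
from cell import env
import cv2
for n in ["side","top","wrist"]:
    c=env.read_camera(n); cv2.imwrite(f"pics/{n}0.png",c["pixels"][:,:,::-1])
    print(n,c["intrinsics"],c["D"],c["R"],c["t"])
print(env.get_obs())
E
```

```text
pics
side [[425.69494175   0.         315.60050923]
 [  0.         425.69494175 195.00826379]
 [  0.           0.           1.        ]] [0.03777439 0.         0.         0.         0.        ] [[-0.86074339 -0.50880408 -0.01546698]
 [-0.24498604  0.44069435 -0.86357995]
 [ 0.44620921 -0.73953154 -0.50397464]] [0.40972118 0.18840755 0.87035067]
top [[509.59868409   0.         321.32841293]
 [  0.         509.59868409 203.46847003]
 [  0.           0.           1.        ]] [-0.02799709  0.          0.          0.          0.        ] [[-0.0236673  -0.99971843 -0.00170731]
 [-0.979295    0.02352717 -0.2010666 ]
 [ 0.20105016 -0.00308674 -0.97957608]] [0.01751235 0.49216838 1.20388044]
wrist [[327.83838405   0.         320.61901849]
 [  0.         327.83838405 197.82039957]
 [  0.           0.           1.        ]] [-0.00375858  0.          0.          0.          0.        ] [[ 0.29804534 -0.9545492  -0.00218964]
 [-0.91852913 -0.28742126  0.27146502]
 [-0.25975607 -0.07889763 -0.96244582]] [-0.64819795 -0.03139397  0.39147558]
{'time_s': 0.15, 'qpos': array([73.40049331, 18.43108694, -4.01826316, 83.15950311,  1.29481291,
       78.53917488, -3.26253646]), 'joint_velocities': array([ 0.02423068, -0.06489011,  0.01553055, -0.1205996 , -0.01248222,
        0.05892069,  0.04040907]), 'effort': array([ 1.80911866e-04, -4.91793180e+01, -4.04322948e-01, -3.12874317e+01,
       -6.37523574e-02,  4.04762279e-02,  8.38135406e-05]), 'tool_pos': array([ 0.19432981, -0.61987518,  0.24668712]), 'tool_rot': array([-1.79915452e+02,  3.93556296e-03,  1.74089361e+01]), 'force': array([0.21225696, 0.18493104, 0.16888497]), 'wrist_torque': array([-0.01441426, -0.02294161, -0.00619585]), 'grip_width': 0.08725466832779645}
```

View pics/top0.png

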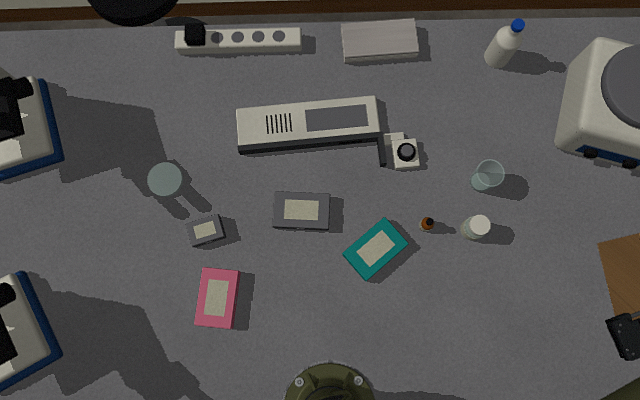

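View pics/side0.png

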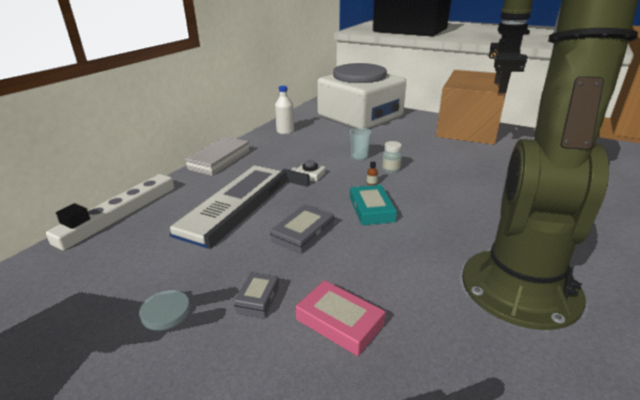

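Top view: the candidates for the slide box are the grey box at (301,211), the smaller grey box at (205,231), the turquoise one at (376,249), the pink one at (217,298) and a pale box at the back at (380,40). By the description I choose the larger grey one at (301,211). The reader's corner is near (381,150) and the button near (406,151).

```bash
cat > h.py <<'E'
import numpy as np, cv2
from cell import env
def proj(c,P):
    P=np.asarray(P,float).reshape(-1,3)
    r,_=cv2.Rodrigues(c["R"]); return cv2.projectPoints(P,r,c["t"],c["intrinsics"],np.array(c["D"]))[0].reshape(-1,2)
def back(c,uv,z):
    p=cv2.undistortPoints(np.array(uv,float).reshape(-1,1,2),c["intrinsics"],np.array(c["D"])).reshape(-1,2)
    d=np.c_[p,np.ones(len(p))]@c["R"]; o=-c["R"].T@c["t"]
    return o+d*((z-o[2])/d[:,2])[:,None]
def crop(c,name,u0,u1,v0,v1,s,im=None):
    im=c["pixels"][:,:,::-1] if im is None else im
    cv2.imwrite(name,cv2.resize(im[v0:v1,u0:u1],None,fx=s,fy=s,interpolation=cv2.INTER_CUBIC))
E
python3 - <<'E'
from h import *
c=env.read_camera("top"); crop(c,"pics/t1.png",230,430,80,230,4)
c=env.read_camera("side"); crop(c,"pics/s1.png",165,345,140,260,4)
E
```

```text
(no output)
```

View pics/t1.png

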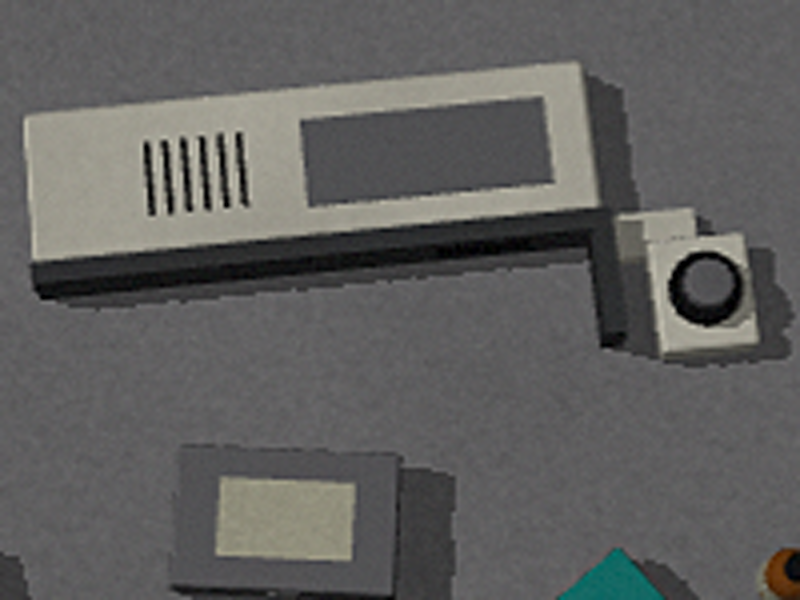

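View pics/s1.png

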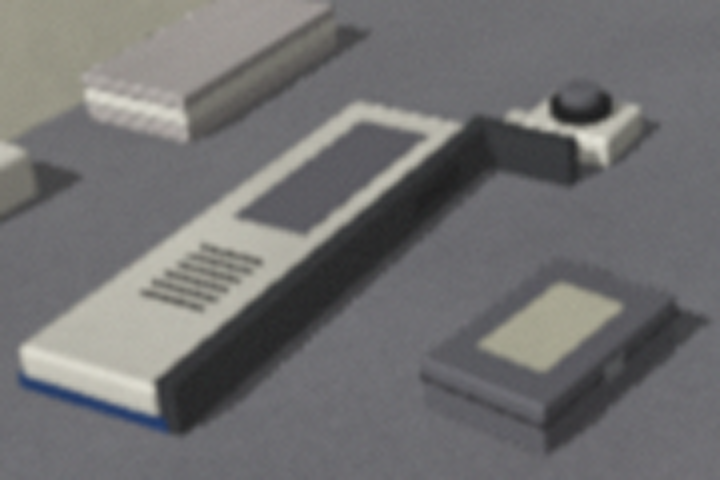

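The crops confirm the plain grey box with a cream label: top corners in t1 at about (178,443), (400,455), (393,597) and (172,587). The reader's L and the button are also clear. Next I fit the poses.

```bash
cat > fit.py <<'E'
from h import *
from scipy.optimize import least_squares
T=env.read_camera("top");S=env.read_camera("side")
def t(u,v): return (230+u/4-.4,80+v/4-.4)
def s(u,v): return (165+u/4-.4,140+v/4-.4)
def tf(p,P):
    c,sn=np.cos(p[2]),np.sin(p[2]); P=np.array(P,float)
    return np.c_[p[0]+c*P[:,0]-sn*P[:,1],p[1]+sn*P[:,0]+c*P[:,1],P[:,2]]
def fit(obs,p0):
    def f(p): return np.concatenate([(proj(c,tf(p,[P]))[0]-uv) for c,P,uv in obs])
    r=least_squares(f,p0,loss="soft_l1"); print(r.x[:2],np.degrees(r.x[2])); print(np.round(r.fun.reshape(-1,2),1).tolist()); return r.x
R=fit([(T,(0,.36,0),t(42,299)),(T,(-.07,0,0),t(603,347)),(T,(-.07,-.014,0),t(625,343)),
 (T,(0,0,.036),t(590,232)),
 (S,(0,.36,0),s(180,432)),(S,(0,.36,.036),s(178,386)),(S,(-.07,0,0),s(575,185)),(S,(-.07,0,.036),s(578,140))],[.6,-.1,0])
h=.036
B=fit([(T,(.045,.07,h),t(178,443)),(T,(.045,-.07,h),t(400,455)),(T,(-.045,-.07,h),t(393,597)),(T,(-.045,.07,h),t(172,587)),
 (S,(.045,.07,h),s(422,372)),(S,(.045,-.07,h),s(558,258)),(S,(-.045,-.07,h),s(678,298)),(S,(-.045,.07,h),s(545,418))],[.5,0,0])
print("goal",tf(R,[(-.045,.07,0)]))
print("btn guesses", back(T,[t(705,288)],.04), back(S,[s(580,100)],.04))
E
python3 fit.py
```

```text
[ 0.6653447  -0.14630703] 4.415984648217337
[[0.9, 0.5], [0.6, 0.7], [0.5, 1.2], [2.1, -0.6], [0.2, 1.3], [-1.5, 0.2], [-1.5, 0.9], [-2.6, 1.2]]
[0.47916654 0.05652289] -3.4249258834844025
[[-0.2, 1.3], [0.2, 0.3], [0.8, 0.4], [-0.7, 0.9], [-0.9, -2.4], [-0.2, -0.2], [-0.5, 0.0], [-0.4, -1.3]]
goal [[ 0.61508849 -0.07997971  0.        ]]
btn guesses [[ 0.62356952 -0.21167905  0.04      ]] [[ 0.62148416 -0.2117497   0.04      ]]
```

```bash
python3 -m creep '[{"tx":0.048,"ty":-0.027},{"tx":0.048,"ty":-0.027},{"tx":0.048,"ty":-0.027},{"tx":0.048,"ty":-0.027},{"tx":0.048,"ty":-0.027},{"tx":0.048,"ty":-0.027},{"tx":0.048,"ty":-0.027},{"tx":0.048,"ty":-0.027},{"tx":0.016,"ty":-0.052},{"tx":0.016,"ty":-0.052},{"tx":0.016,"ty":-0.052},{"tx":0.016,"ty":-0.052},{"tx":0.016,"ty":-0.052},{"tx":0.016,"ty":-0.052},{"tx":0.016,"ty":-0.052},{"rz":10.4},{"rz":10.4},{"rz":0}]' 0.087
python3 - <<'E'
from h import *
o=env.get_obs();print(o["tool_pos"],o["tool_rot"],o["qpos"],o["time_s"])
c=env.read_camera("wrist"); cv2.imwrite("pics/w1.png",c["pixels"][:,:,::-1])
E
```

```text
[ 0.19441794 -0.62015479  0.2473454 ] [-1.79980371e+02  1.92775679e-03  1.74085440e+01] [73.40029592 18.40312341 -4.01687929 83.12056644  1.2938882  78.54103622
 -3.26076327] 0.35$[0]: bad value
```

View pics/w1.png

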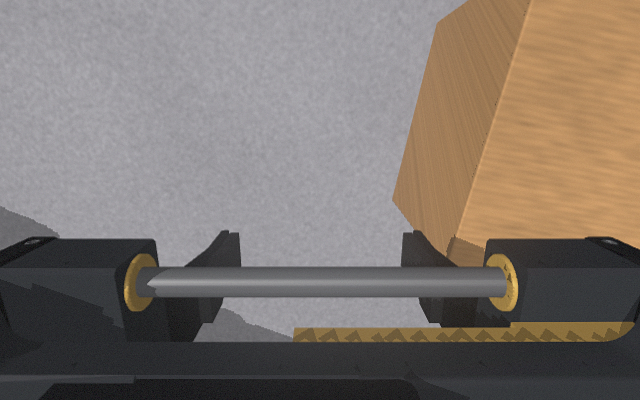

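```bash
python3 -m creep '[{"tx":0,"ty":-0.027,"tz":-0.05,"rx":0,"ry":0,"rz":0},{"tx":0.048,"ty":-0.027,"tz":-0.01,"rx":0,"ry":0,"rz":0},{"tx":0.048,"ty":-0.027,"tz":0,"rx":0,"ry":0,"rz":0},{"tx":0.048,"ty":-0.027,"tz":0,"rx":0,"ry":0,"rz":0},{"tx":0.048,"ty":-0.027,"tz":0,"rx":0,"ry":0,"rz":0},{"tx":0.048,"ty":-0.027,"tz":0,"rx":0,"ry":0,"rz":0},{"tx":0.048,"ty":-0.027,"tz":0,"rx":0,"ry":0,"rz":0},{"tx":0.048,"ty":-0.027,"tz":0,"rx":0,"ry":0,"rz":0},{"tx":0.048,"ty":-0.027,"tz":0,"rx":0,"ry":0,"rz":0}]' 0.087
```

```text
time_s: 1.52
tool_pos: [0.4891, -0.2722, 0.3079]
tool_rot: [179.9, -0.0, 17.4]
force: [-0.1, -0.7, 0.6]
grip_width: 0.087
```

```bash
python3 -m creep '[{"tx":0.011,"ty":-0.049,"tz":0.014,"rx":0,"ry":0,"rz":3},{"tx":0.011,"ty":-0.049,"tz":0.014,"rx":0,"ry":0,"rz":0},{"tx":0.011,"ty":-0.049,"tz":0.014,"rx":0,"ry":0,"rz":0},{"tx":0.011,"ty":-0.049,"tz":0.014,"rx":0,"ry":0,"rz":0},{"tx":0.011,"ty":-0.049,"tz":0.014,"rx":0,"ry":0,"rz":0},{"tx":0.011,"ty":-0.049,"tz":0.014,"rx":0,"ry":0,"rz":0},{"tx":0.011,"ty":-0.049,"tz":0.014,"rx":0,"ry":0,"rz":0},{"tx":0,"ty":0,"tz":0,"rx":0,"ry":0,"rz":8.9},{"tx":0,"ty":0,"tz":0,"rx":0,"ry":0,"rz":8.9},{"tx":0,"ty":0,"tz":0,"rx":0,"ry":0,"rz":0}]' 0.087;  python3 - <<'E'
from h import *
o=env.get_obs();print(o["qpos"])
c=env.read_camera("wrist"); cv2.imwrite("pics/w2.png",c["pixels"][:,:,::-1])
E
```

```text
time_s: 2.78
tool_pos: [0.4747, 0.0778, 0.2096]
tool_rot: [180.0, -0.0, -3.3]
force: [0.1, -0.7, -0.4]
grip_width: 0.0872
[  29.03550277    0.72272402  -41.36181244  108.08142418    0.52146875
   71.36790977 -105.77262527]
```

View pics/w2.png

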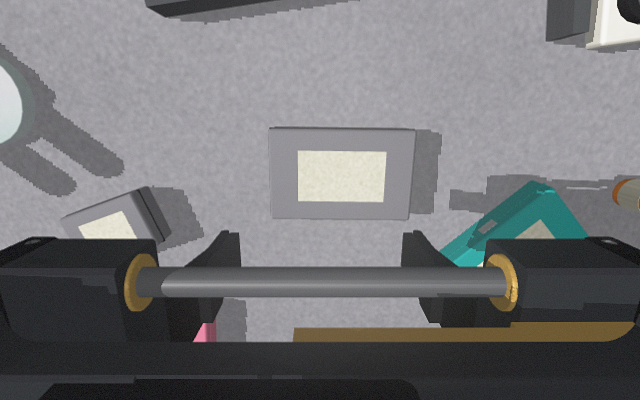

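Wrist view: the target's top corners are at (269,128), (415,129), (408,219) and (272,218). The turquoise box starts at (440,260), to the right and behind, and the small box is at (110,225).

Run:
```python
from h import *
c=env.read_camera("wrist")
print(back(c,[(269,128.5),(415,129.5),(408,219.5),(272,218.5)],.036).round(4))
T=env.read_camera("top")
print(back(T,[(344,252),(388,219),(409,239),(366,280)],.036).round(4))
print(proj(c,[(0.42,.08,.012),(.42,.08+.058,.012),(.42,.08-.058,.012)]))
```

```text
[[ 0.5319  0.1237  0.036 ]
 [ 0.5232 -0.0119  0.036 ]
 [ 0.4346 -0.0067  0.036 ]
 [ 0.4435  0.1296  0.036 ]]
[[ 0.3731 -0.0467  0.036 ]
 [ 0.4521 -0.1582  0.036 ]
 [ 0.4011 -0.2073  0.036 ]
 [ 0.304  -0.0977  0.036 ]]
[[322.48988276 229.05653628]
 [269.5512013  231.89747639]
 [375.70643576 226.19447376]]
```

```bash
python3 -m creep '[{"tx":-0.03,"ty":-0.002,"tz":0,"rx":0,"ry":0,"rz":0},{"tx":-0.028,"ty":-0.002,"tz":0,"rx":0,"ry":0,"rz":0},{"tx":0,"ty":0,"tz":0.05,"rx":0,"ry":0,"rz":0},{"tx":0,"ty":0,"tz":0.05,"rx":0,"ry":0,"rz":0},{"tx":0,"ty":0,"tz":0,"rx":0,"ry":0,"rz":0}]'
python3 - <<'E'
from h import *
o=env.get_obs();print(o["qpos"])
c=env.read_camera("wrist"); cv2.imwrite("pics/w3.png",c["pixels"][:,:,::-1])
E
```

```text
time_s: 3.55
tool_pos: [0.414, 0.0847, 0.107]
tool_rot: [180.0, 0.4, -3.3]
force: [-0.1, 0.4, 1.0]
grip_width: 0.0868
[  29.09746247   -0.51389534  -43.4179406   121.69207675   -0.54865555
   59.09668351 -107.33717788]
```

View pics/w3.png

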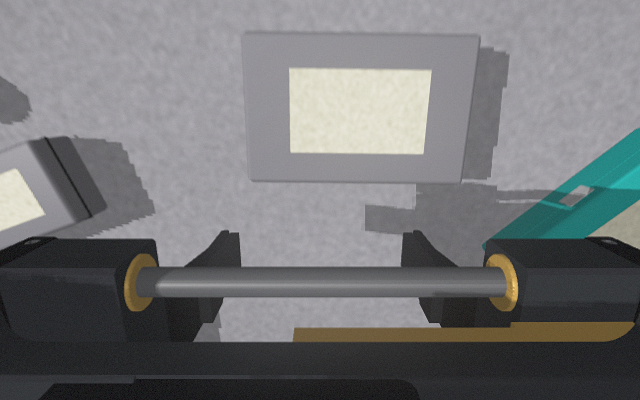

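```bash
python3 -m creep '[{"tx":0,"ty":0.012,"tz":0.04,"rx":0,"ry":0,"rz":0},{"tx":0,"ty":0,"tz":0.03,"rx":0,"ry":0,"rz":0},{"tx":0,"ty":0,"tz":0,"rx":0,"ry":0,"rz":0},{"tx":0.01,"ty":0,"tz":0,"rx":0,"ry":0,"rz":0},{"tx":0.01,"ty":0,"tz":0,"rx":0,"ry":0,"rz":0},{"tx":0.01,"ty":0,"tz":0,"rx":0,"ry":0,"rz":0},{"tx":0,"ty":0,"tz":0,"rx":0,"ry":0,"rz":0}]'
python3 - <<'E'
from h import *
o=env.get_obs();print(o["qpos"])
c=env.read_camera("wrist"); cv2.imwrite("pics/w4.png",c["pixels"][:,:,::-1])
E
```

```text
time_s: 4.47
tool_pos: [0.4484, 0.0715, 0.0401]
tool_rot: [-179.9, -0.2, -3.4]
force: [-0.7, -0.1, -0.3]
grip_width: 0.0869
[  27.44037912   10.80975239  -42.02429219  121.43386912    9.33424346
   50.69288691 -113.40076952]
```

View pics/w4.png

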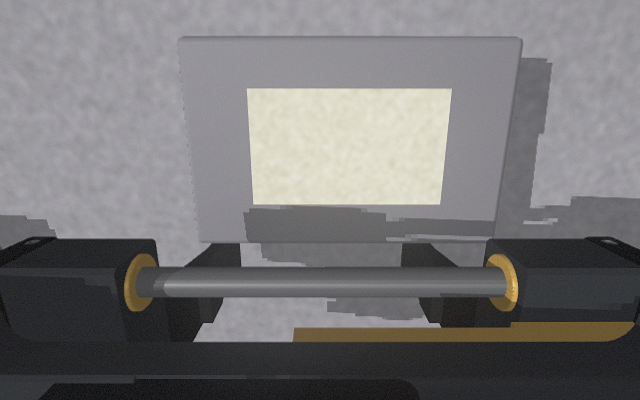

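```bash
python3 -m creep '[{"tx":0.012,"ty":0,"tz":0,"rx":0,"ry":0,"rz":-1.1},{"tx":0.012,"ty":0,"tz":0,"rx":0,"ry":0,"rz":-1.1},{"tx":0.012,"ty":0,"tz":0,"rx":0,"ry":0,"rz":-1.1},{"tx":0.012,"ty":0,"tz":0,"rx":0,"ry":0,"rz":-1.1},{"tx":0.012,"ty":0,"tz":0,"rx":0,"ry":0,"rz":-1.1},{"tx":0.012,"ty":0,"tz":0,"rx":0,"ry":0,"rz":-1.1},{"tx":0.007,"ty":0,"tz":0,"rx":0,"ry":0,"rz":-1.1},{"tx":0,"ty":0,"tz":0,"rx":0,"ry":0,"rz":0}]'
python3 - <<'E'
from h import *
c=env.read_camera("wrist"); cv2.imwrite("pics/w5.png",c["pixels"][:,:,::-1])
c=env.read_camera("top");crop(c,"pics/t5.png",230,430,80,230,4)
E
```

```text
time_s: 5.52
tool_pos: [0.5267, 0.0713, 0.0398]
tool_rot: [-180.0, -0.1, 4.3]
force: [-0.3, -0.5, -0.1]
grip_width: 0.0869
```

View pics/w5.png

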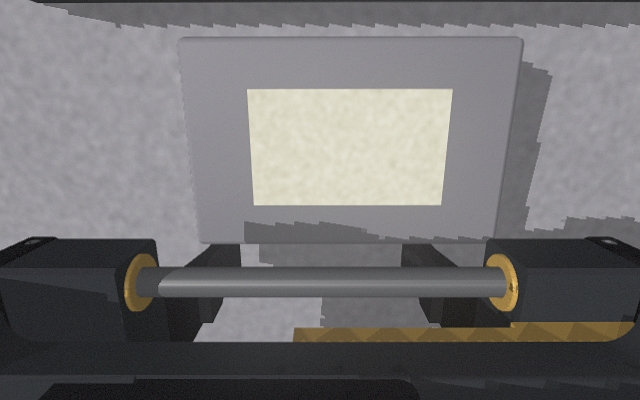

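View pics/t5.png

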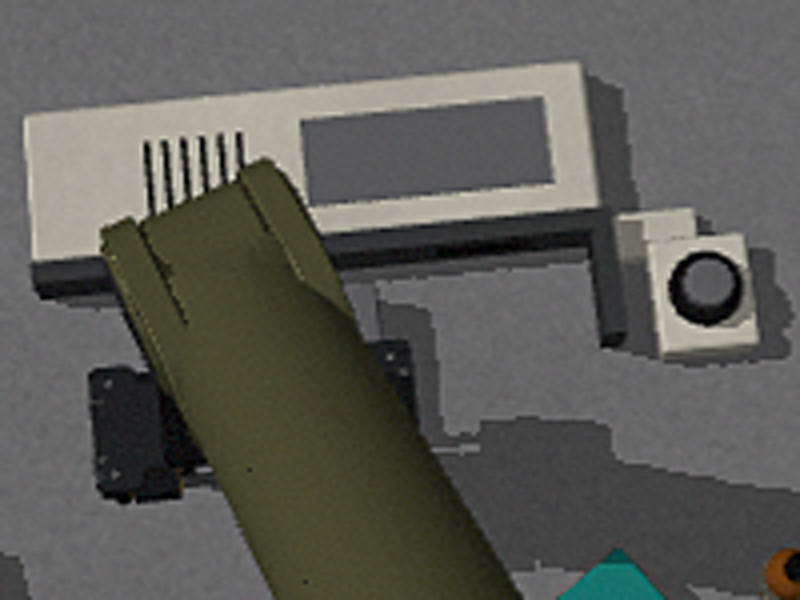

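```bash
python3 -m creep '[{"tx":0.007,"ty":0,"tz":0,"rx":0,"ry":0,"rz":0},{"tx":0.007,"ty":0,"tz":0,"rx":0,"ry":0,"rz":-0.1},{"tx":0.004,"ty":0,"tz":0,"rx":0,"ry":0,"rz":0},{"tx":0.001,"ty":0,"tz":0,"rx":0,"ry":0,"rz":0}]'; python3 -m creep '[{"tx":0.001,"ty":0,"tz":0,"rx":0,"ry":0,"rz":0}]';python3 -m creep '[{"tx":0.001,"ty":0,"tz":0,"rx":0,"ry":0,"rz":0}]'
```

```text
time_s: 6.12
tool_pos: [0.5443, 0.0724, 0.0394]
tool_rot: [180.0, 0.0, 4.4]
force: [-4.2, -0.8, 3.4]
grip_width: 0.087
time_s: 6.25
tool_pos: [0.5449, 0.0724, 0.0395]
tool_rot: [180.0, 0.0, 4.4]
force: [-4.6, -0.5, 2.5]
grip_width: 0.0872
time_s: 6.38
tool_pos: [0.5461, 0.0725, 0.0394]
tool_rot: [180.0, 0.0, 4.4]
force: [-3.0, -0.0, 1.9]
grip_width: 0.087
```

```bash
for i in 1; do python3 -m creep '[{"tx":0.0015,"ty":0,"tz":0,"rx":0,"ry":0,"rz":0}]'; python3 -m creep '[{"tx":0.0015,"ty":0,"tz":0,"rx":0,"ry":0,"rz":0}]';python3 -m creep '[{"tx":0.0015,"ty":0,"tz":0,"rx":0,"ry":0,"rz":0}]';python3 -m creep '[{"tx":0.0015,"ty":0,"tz":0,"rx":0,"ry":0,"rz":0}]'; done | grep -v -e grip -e rot;  python3 - <<'E'
from h import *
c=env.read_camera("wrist"); cv2.imwrite("pics/w6.png",c["pixels"][:,:,::-1])
E
```

```text
time_s: 6.5
tool_pos: [0.5477, 0.0726, 0.0394]
force: [-2.8, -0.3, 0.1]
time_s: 6.62
tool_pos: [0.5484, 0.0727, 0.0394]
force: [-8.2, -0.0, 6.0]
time_s: 6.75
tool_pos: [0.5484, 0.0727, 0.0392]
force: [-11.9, -1.0, 9.0]
time_s: 6.88
tool_pos: [0.5485, 0.0727, 0.039]
force: [-15.1, -1.7, 11.1]
```

View pics/w6.png

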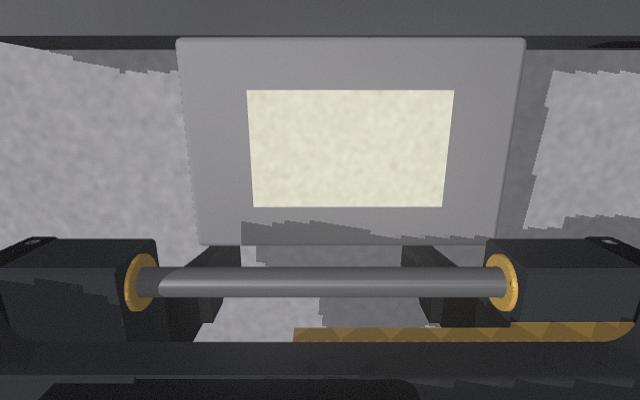

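Wrist view: the box's front top edge (178,38)–(524,38) meets the long stop along its full width, with the force climbing to 15 N and no further motion. It is flush with the long stop.

```bash
python3 -m creep '[{"tx":-0.02,"ty":0,"tz":0,"rx":0,"ry":0,"rz":0},{"tx":-0.01,"ty":0,"tz":-0.02,"rx":0,"ry":0,"rz":0},{"tx":0,"ty":0,"tz":-0.045,"rx":0,"ry":0,"rz":0},{"tx":0,"ty":0,"tz":-0.045,"rx":0,"ry":0,"rz":0},{"tx":0,"ty":0,"tz":0,"rx":0,"ry":0,"rz":0}]'
python3 - <<'E'
from h import *
c=env.read_camera("wrist"); cv2.imwrite("pics/w7.png",c["pixels"][:,:,::-1])
E
```

```text
time_s: 7.55
tool_pos: [0.5265, 0.0713, 0.1539]
tool_rot: [180.0, -0.6, 4.4]
force: [-0.2, 0.2, -0.9]
grip_width: 0.0872
```

View pics/w7.png

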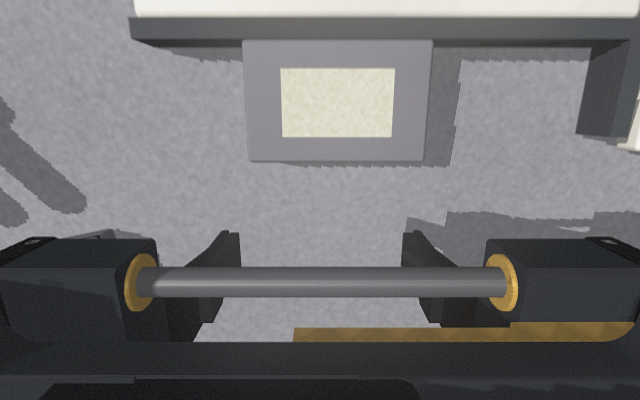

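Run:
```python
from h import *
c=env.read_camera("wrist")
P=back(c,[(243,41),(432,40),(426,160),(248,160)],.036)
R=np.array([.6653,-.1463]);a=np.radians(4.4);M=np.array([[np.cos(a),np.sin(a)],[-np.sin(a),np.cos(a)]])
q=(P[:,:2]-R)@M.T
print(q.round(4))
o=env.get_obs();t=o["tool_pos"];print("tool reader",M@(t[:2]-R))
print("small/petri", back(env.read_camera("top"),[(205,231),(165,180)],.03))
```

```text
[[-0.0035  0.2832]
 [-0.0029  0.1492]
 [-0.0885  0.1463]
 [-0.0883  0.2847]]
tool reader [-0.12483066  0.22710204]
small/petri [[0.43385064 0.29553182 0.03      ]
 [0.56672386 0.40010425 0.03      ]]
```

```bash
python3 -m creep '[{"tx":0.039,"ty":-0.0445,"tz":0,"rx":0,"ry":0,"rz":0},{"tx":0.039,"ty":-0.0445,"tz":0,"rx":0,"ry":0,"rz":0},{"tx":0,"ty":0,"tz":0,"rx":0,"ry":0,"rz":-10},{"tx":0,"ty":0,"tz":0,"rx":0,"ry":0,"rz":-10},{"tx":0,"ty":0,"tz":0,"rx":0,"ry":0,"rz":-10},{"tx":0,"ty":0,"tz":0,"rx":0,"ry":0,"rz":-10},{"tx":0,"ty":0,"tz":0,"rx":0,"ry":0,"rz":-10},{"tx":0,"ty":0,"tz":0,"rx":0,"ry":0,"rz":-10},{"tx":0,"ty":0,"tz":0,"rx":0,"ry":0,"rz":-10},{"tx":0,"ty":0,"tz":0,"rx":0,"ry":0,"rz":-10},{"tx":0,"ty":0,"tz":0,"rx":0,"ry":0,"rz":-10},{"tx":0,"ty":0,"tz":0,"rx":0,"ry":0,"rz":0}]' 0.04;  cat > st.py <<'E'
from h import *
R=np.array([.6653,-.1463]);a=np.radians(4.4);M=np.array([[np.cos(a),np.sin(a)],[-np.sin(a),np.cos(a)]])
o=env.get_obs();t=o["tool_pos"];print("tool reader",M@(t[:2]-R),t[2],o["qpos"].round(1))
E
python3 st.py
```

```text
time_s: 9.2
tool_pos: [0.5927, 0.1653, 0.1477]
tool_rot: [-179.9, -0.1, 94.3]
force: [0.1, -0.8, -0.6]
grip_width: 0.0394
tool reader [-0.04851138  0.31627102] 0.14771988433987585 [ 28.3  30.7 -60.9  93.7  27.8  72.4 -33.6]
```

```bash
python3 -m creep '[{"tx":0,"ty":0,"tz":0.05,"rx":0,"ry":0,"rz":0},{"tx":0,"ty":0,"tz":0.05,"rx":0,"ry":0,"rz":-0.1},{"tx":0,"ty":0,"tz":0.01,"rx":0,"ry":0,"rz":0},{"tx":0,"ty":0,"tz":0,"rx":0,"ry":0,"rz":0}]'; python3 st.py; python3 -m creep '[{"tx":-0.008,"ty":0,"tz":0,"rx":0,"ry":0,"rz":0},{"tx":-0.008,"ty":0,"tz":0,"rx":0,"ry":0,"rz":0},{"tx":-0.01,"ty":0,"tz":0,"rx":0,"ry":0,"rz":0},{"tx":-0.01,"ty":0,"tz":0,"rx":0,"ry":0,"rz":0}]'; python3 st.py
python3 - <<'E'
from h import *
c=env.read_camera("side"); crop(c,"pics/s8.png",165,345,140,260,4)
E
```

```text
time_s: 9.7
tool_pos: [0.5932, 0.1658, 0.0396]
tool_rot: [-180.0, -0.0, 94.4]
force: [0.7, 0.1, 1.0]
grip_width: 0.0396
tool reader [-0.04795669  0.31675706] 0.0396141008869002 [ 24.6  37.1 -55.7  98.7  34.   62.9 -37.6]
time_s: 10.2
tool_pos: [0.5966, 0.1308, 0.0408]
tool_rot: [179.9, -0.1, 94.5]
force: [0.7, 4.0, 3.1]
grip_width: 0.0398
tool reader [-0.04721702  0.28155277] 0.04082404798315428 [ 28.4  36.4 -56.   99.5  33.6  62.4 -34.1]
```

View pics/s8.png

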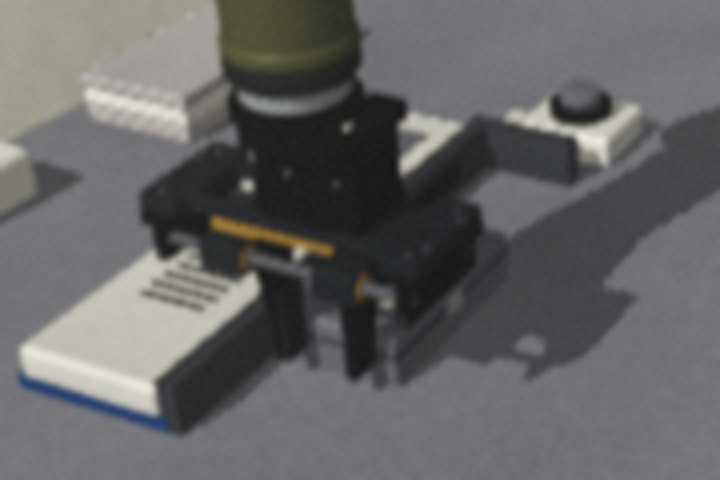

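```bash
python3 -m creep '[{"tx":-0.012,"ty":0,"tz":0,"rx":0,"ry":0,"rz":0},{"tx":-0.012,"ty":0,"tz":0,"rx":0,"ry":0,"rz":0},{"tx":-0.012,"ty":0,"tz":0,"rx":0,"ry":0,"rz":0},{"tx":-0.012,"ty":0,"tz":0,"rx":0,"ry":0,"rz":0},{"tx":-0.012,"ty":0,"tz":0,"rx":0,"ry":0,"rz":0},{"tx":-0.012,"ty":0,"tz":0,"rx":0,"ry":0,"rz":0},{"tx":-0.012,"ty":0,"tz":0,"rx":0,"ry":0,"rz":0},{"tx":-0.012,"ty":0,"tz":0,"rx":0,"ry":0,"rz":0},{"tx":-0.012,"ty":0,"tz":0,"rx":0,"ry":0,"rz":0},{"tx":-0.006,"ty":0,"tz":0,"rx":0,"ry":0,"rz":0}]'; python3 st.py
python3 - <<'E'
from h import *
c=env.read_camera("side"); crop(c,"pics/s9.png",165,345,140,260,4)
c=env.read_camera("top"); crop(c,"pics/t9.png",230,430,80,230,4)
E
```

```text
time_s: 11.5
tool_pos: [0.605, 0.0144, 0.0393]
tool_rot: [-180.0, 0.0, 94.4]
force: [-0.3, 2.9, 1.9]
grip_width: 0.04
tool reader [-0.04781092  0.1648233 ] 0.03930144976890601 [ 39.4  35.8 -55.7 100.3  33.2  62.1 -23.2]
```

View pics/s9.png

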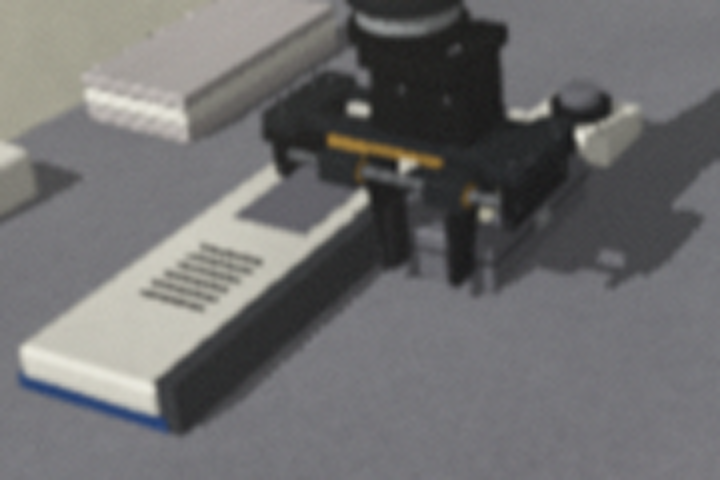

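View pics/t9.png

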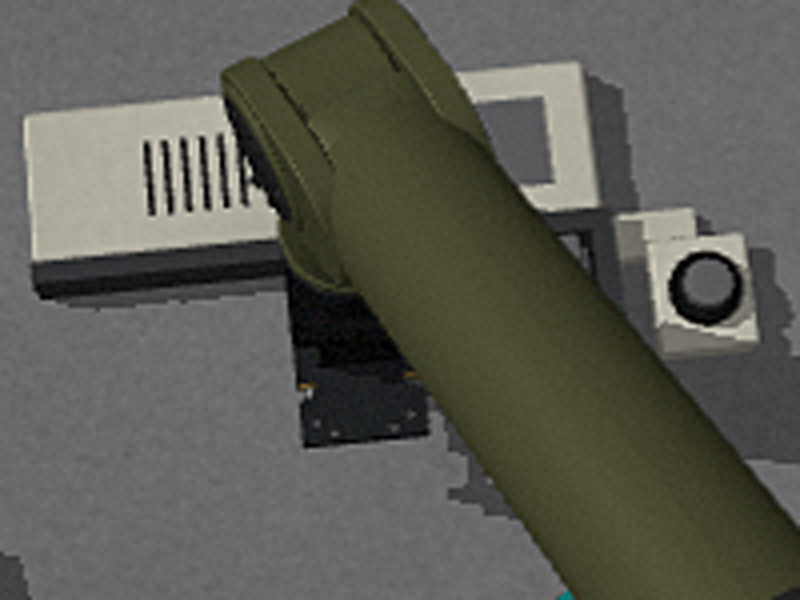

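About 15 mm remains and the box still lies along the stop. I continue gently.

```bash
(python3 -m creep '[{"tx":-0.005,"ty":0,"tz":0,"rx":0,"ry":0,"rz":0},{"tx":-0.004,"ty":0,"tz":0,"rx":0,"ry":0,"rz":0},{"tx":-0.002,"ty":0,"tz":0,"rx":0,"ry":0,"rz":0}]'; python3 st.py; python3 -m creep '[{"tx":-0.0015,"ty":0,"tz":0,"rx":0,"ry":0,"rz":0}]';python3 -m creep '[{"tx":-0.0015,"ty":0,"tz":0,"rx":0,"ry":0,"rz":0}]';python3 -m creep '[{"tx":-0.0015,"ty":0,"tz":0,"rx":0,"ry":0,"rz":0}]';python3 st.py) | grep -v -e grip -e rot
```

```text
time_s: 11.98
tool_pos: [0.6055, 0.0048, 0.0391]
force: [0.8, 4.4, -1.6]
tool reader [-0.0480395   0.15523127] 0.039101262136014905 [ 40.3  35.9 -55.7 100.2  33.2  62.1 -22.2]
time_s: 12.1
tool_pos: [0.6055, 0.0047, 0.0392]
force: [-0.4, 6.4, -2.5]
time_s: 12.22
tool_pos: [0.6054, 0.0047, 0.0392]
force: [-0.8, 8.9, -3.1]
time_s: 12.35
tool_pos: [0.6054, 0.0046, 0.0393]
force: [-0.8, 11.1, -1.9]
tool reader [-0.04813697  0.15508879] 0.039285269132211996 [ 40.6  35.9 -55.8 100.2  33.   62.  -21.7]
```

```bash
(python3 -m creep '[{"tx":-0.002,"ty":0,"tz":0,"rx":0,"ry":0,"rz":0},{"tx":-0.002,"ty":0,"tz":0,"rx":0,"ry":0,"rz":0}]';  python3 st.py; python3 -m creep '[{"tx":0.02,"ty":0,"tz":0,"rx":0,"ry":0,"rz":0},{"tx":0.02,"ty":0,"tz":-0.02,"rx":0,"ry":0,"rz":0},{"tx":0.02,"ty":0,"tz":-0.05,"rx":0,"ry":0,"rz":0},{"tx":0.045,"ty":-0.01,"tz":-0.04,"rx":0,"ry":0,"rz":0},{"tx":0.05,"ty":-0.02,"tz":0,"rx":0,"ry":0,"rz":0},{"tx":0.05,"ty":-0.02,"tz":0,"rx":0,"ry":0,"rz":0},{"tx":0,"ty":0,"tz":0,"rx":0,"ry":0,"rz":0}]') | grep -v -e grip -e rot
python3 - <<'E'
from h import *
c=env.read_camera("side"); crop(c,"pics/s10.png",220,340,140,230,6)
c=env.read_camera("top"); crop(c,"pics/t10.png",310,430,100,190,6)
E
```

```text
time_s: 12.6
tool_pos: [0.6053, 0.0045, 0.0395]
force: [-1.7, 16.9, -3.0]
tool reader [-0.04823121  0.15494601] 0.03950088850486944 [ 40.8  36.  -55.9 100.2  32.8  61.9 -21.4]
time_s: 13.48
tool_pos: [0.538, 0.2028, 0.152]
force: [0.7, -0.2, -0.3]
```

View pics/s10.png

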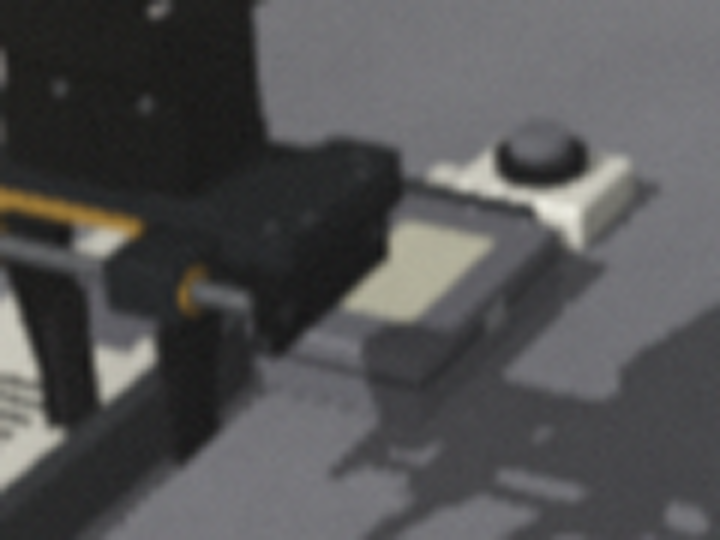

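View pics/t10.png

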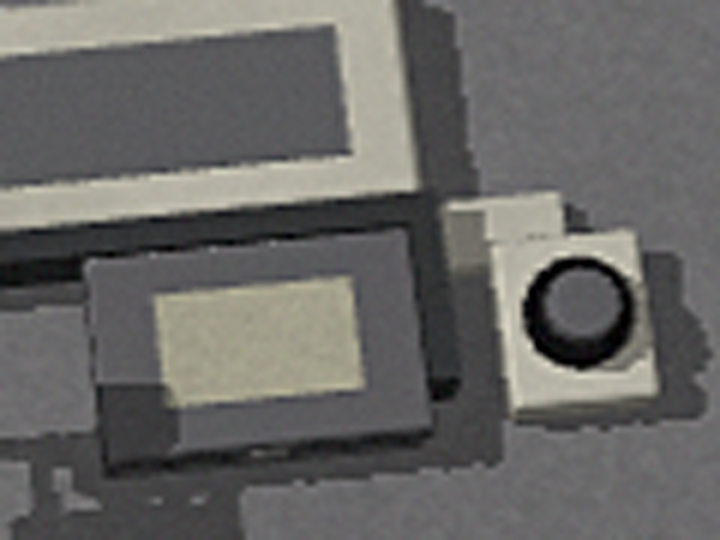

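```bash
(python3 -m creep '[{"tx":-0.055,"ty":-0.007,"tz":0,"rx":0,"ry":0,"rz":0},{"tx":-0.055,"ty":-0.007,"tz":0,"rx":0,"ry":0,"rz":0},{"tx":-0.055,"ty":-0.007,"tz":0,"rx":0,"ry":0,"rz":0},{"tx":-0.055,"ty":-0.007,"tz":0,"rx":0,"ry":0,"rz":0},{"tx":-0.055,"ty":-0.007,"tz":0,"rx":0,"ry":0,"rz":0},{"tx":0,"ty":0,"tz":0,"rx":0,"ry":0,"rz":0}]' 0;  python3 st.py; python3 -m creep '[{"tx":0,"ty":-0.002,"tz":0.05,"rx":0,"ry":0,"rz":0},{"tx":0,"ty":0,"tz":0.05,"rx":0,"ry":0,"rz":0},{"tx":0,"ty":0,"tz":0.011,"rx":0,"ry":0,"rz":0},{"tx":0,"ty":0,"tz":0,"rx":0,"ry":0,"rz":0}]'; python3 st.py)
```

```text
time_s: 14.32
tool_pos: [0.527, -0.0886, 0.1495]
tool_rot: [-179.9, 0.2, 93.8]
force: [0.6, 0.3, 0.3]
grip_width: 0.0006
tool reader [-0.1335053   0.06812965] 0.14953535536109366 [ 63.4  19.8 -65.8 104.9  19.7  68.   -5. ]
time_s: 14.82
tool_pos: [0.5258, -0.08, 0.0392]
tool_rot: [180.0, -0.0, 94.5]
force: [-0.2, 0.2, 0.0]
grip_width: 0.0007
tool reader [-0.13400672  0.07679719] 0.03915243302918449 [ 56.   28.  -59.2 110.7  28.6  57.5 -11.7]
```

```bash
(python3 -m creep '[{"tx":0,"ty":0.012,"tz":0,"rx":0,"ry":0,"rz":0},{"tx":0,"ty":0.01,"tz":0,"rx":0,"ry":0,"rz":0},{"tx":0,"ty":0.002,"tz":0,"rx":0,"ry":0,"rz":0}]'; python3 -m creep '[{"tx":0,"ty":0.002,"tz":0,"rx":0,"ry":0,"rz":0}]'; python3 -m creep '[{"tx":0,"ty":0.002,"tz":0,"rx":0,"ry":0,"rz":0}]';python3 -m creep '[{"tx":0,"ty":0.002,"tz":0,"rx":0,"ry":0,"rz":0}]';python3 -m creep '[{"tx":0,"ty":0.002,"tz":0,"rx":0,"ry":0,"rz":0}]';python3 st.py) | grep -v -e grip -e rot
```

```text
time_s: 15.2
tool_pos: [0.551, -0.0781, 0.0396]
force: [-0.4, -0.4, -1.3]
time_s: 15.32
tool_pos: [0.5515, -0.078, 0.0388]
force: [-0.8, -0.6, 0.3]
time_s: 15.45
tool_pos: [0.5531, -0.078, 0.0385]
force: [-0.1, -0.2, -0.2]
time_s: 15.58
tool_pos: [0.5551, -0.0779, 0.0385]
force: [0.7, -0.2, -1.2]
time_s: 15.7
tool_pos: [0.5572, -0.0777, 0.0385]
force: [1.3, -0.3, -0.3]
tool reader [-0.10253392  0.07670809] 0.038477057451859885 [ 52.1  31.3 -57.2 106.4  30.5  59.2 -13.1]
```

```bash
(python3 -m creep '[{"tx":0,"ty":0.0015,"tz":0,"rx":0,"ry":0,"rz":0}]'; python3 -m creep '[{"tx":0,"ty":0.0015,"tz":0,"rx":0,"ry":0,"rz":0}]';python3 -m creep '[{"tx":0,"ty":0.0015,"tz":0,"rx":0,"ry":0,"rz":0}]';python3 -m creep '[{"tx":0,"ty":0.0015,"tz":0,"rx":0,"ry":0,"rz":0}]';python3 st.py) | grep -v -e grip -e rot
```

```text
time_s: 15.82
tool_pos: [0.5588, -0.0776, 0.0385]
force: [0.3, -0.7, 0.4]
time_s: 15.95
tool_pos: [0.5603, -0.0774, 0.0385]
force: [-0.9, 0.3, -0.1]
time_s: 16.08
tool_pos: [0.5606, -0.0774, 0.0383]
force: [-6.5, -0.2, 4.7]
time_s: 16.2
tool_pos: [0.5615, -0.0773, 0.0384]
force: [-7.0, -0.5, 6.2]
tool reader [-0.09815126  0.07680204] 0.038357274239611105 [ 51.4  31.9 -56.9 105.6  30.8  59.8 -13.3]
```

```bash
(python3 -m creep '[{"tx":0,"ty":0.0015,"tz":0,"rx":0,"ry":0,"rz":0}]'; python3 -m creep '[{"tx":0,"ty":0.0015,"tz":0,"rx":0,"ry":0,"rz":0}]';python3 -m creep '[{"tx":0,"ty":0.0015,"tz":0,"rx":0,"ry":0,"rz":0}]';python3 st.py) | grep -v -e grip -e rot
```

```text
time_s: 16.32
tool_pos: [0.5616, -0.0773, 0.0383]
force: [-11.2, -0.8, 10.8]
time_s: 16.45
tool_pos: [0.5617, -0.0773, 0.0382]
force: [-15.7, -0.6, 14.2]
time_s: 16.58
tool_pos: [0.5618, -0.0773, 0.0382]
force: [-20.5, -1.7, 20.2]
tool reader [-0.09786092  0.07678207] 0.03821965755999001 [ 51.   32.2 -56.6 105.1  30.9  60.5 -13.5]
```

```bash
(python3 -m creep '[{"tx":0,"ty":-0.012,"tz":0,"rx":0,"ry":0,"rz":0},{"tx":0,"ty":-0.018,"tz":0,"rx":0,"ry":0,"rz":0},{"tx":0,"ty":0,"tz":-0.05,"rx":0,"ry":0,"rz":0},{"tx":0,"ty":0,"tz":-0.05,"rx":0,"ry":0,"rz":0},{"tx":-0.05,"ty":0,"tz":-0.02,"rx":0,"ry":0,"rz":0},{"tx":-0.05,"ty":0.03,"tz":0,"rx":0,"ry":0,"rz":0},{"tx":-0.045,"ty":0.04,"tz":0,"rx":0,"ry":0,"rz":0},{"tx":0,"ty":0,"tz":0,"rx":0,"ry":0,"rz":0}]'; python3 st.py)
python3 - <<'E'
from h import *
c=env.read_camera("wrist"); cv2.imwrite("pics/w11.png",c["pixels"][:,:,::-1])
c=env.read_camera("side"); crop(c,"pics/s11.png",220,340,140,230,6)
c=env.read_camera("top"); crop(c,"pics/t11.png",310,430,100,190,6)
E
```

```text
time_s: 17.58
tool_pos: [0.6204, -0.2232, 0.1566]
tool_rot: [179.9, -0.1, 94.1]
force: [-0.7, 0.8, -0.3]
grip_width: 0.0006
tool reader [-0.05065738 -0.07321066] 0.15660854507587585 [ 58.2  34.2 -57.2  86.6  29.2  75.1   2.1]
```

View pics/w11.png

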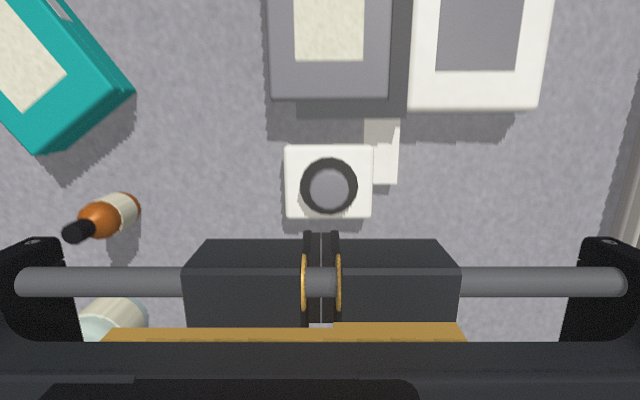

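View pics/s11.png

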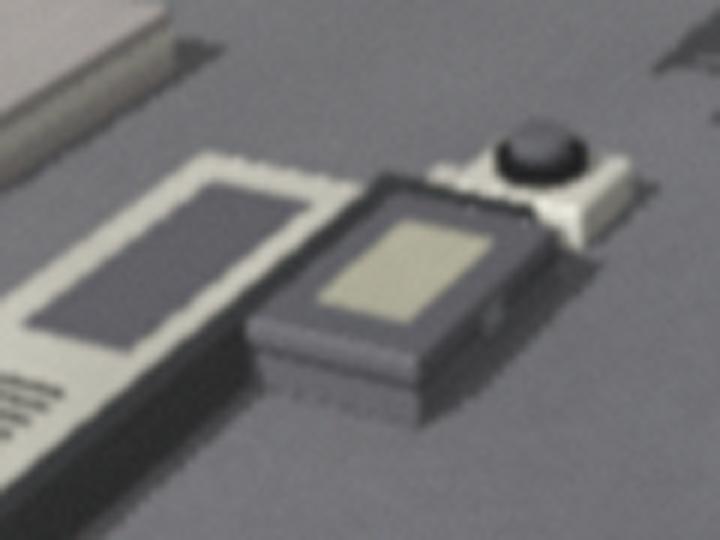

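View pics/t11.png

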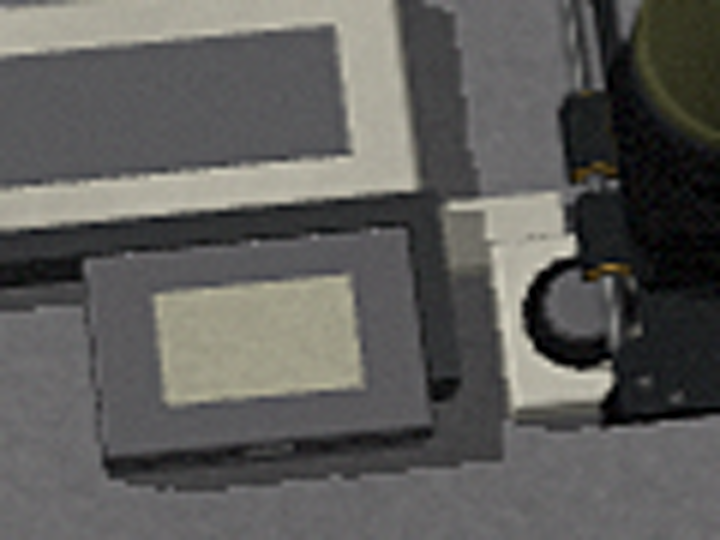

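Run:
```python
from h import *
from scipy.optimize import least_squares
cs=[env.read_camera(n) for n in ("wrist","top","side")]
uv=np.array([(329,186),(406.6,150.4),(310.3,163.8)])
r=least_squares(lambda X:np.concatenate([proj(c,X)[0]-u for c,u in zip(cs,uv)]),[.62,-.21,.04])
print(r.x,r.fun.round(1))
for z in (.034,.038,.042): print(z,[back(c,[u],z)[0].round(4)[:2] for c,u in zip(cs,uv)])
crop(cs[0],"pics/w12.png",220,420,0,150,4)
```

```text
[ 0.62466012 -0.20368761  0.04294285] [-0.7  1.7 -3.7  0.5 -3.   0.7]
0.034 [array([ 0.6255, -0.2044]), array([ 0.6286, -0.2149]), array([ 0.6289, -0.2279])]
0.038 [array([ 0.6253, -0.2035]), array([ 0.6273, -0.2141]), array([ 0.6246, -0.2209])]
0.042 [array([ 0.6251, -0.2025]), array([ 0.6261, -0.2134]), array([ 0.6203, -0.214 ])]
```

View pics/w12.png

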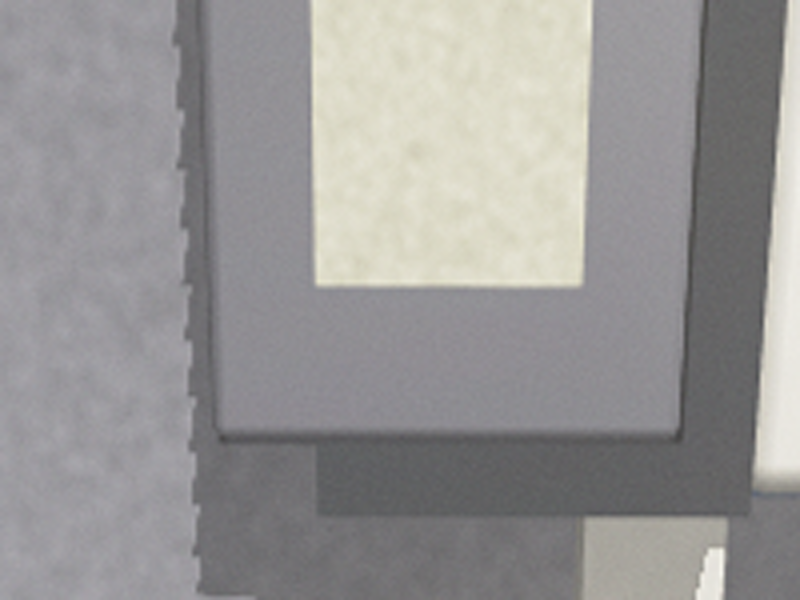

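Run:
```python
from h import *
c=env.read_camera("wrist");o=env.get_obs();print(o["tool_pos"],o["tool_rot"])
a=np.radians(4.4);M=np.array([[np.cos(a),np.sin(a)],[-np.sin(a),np.cos(a)]])
R=np.array([.6653,-.1463])
f=lambda uv,z:(M@(back(c,[uv],z)[0][:2]-R)).round(4)
print("box end",f((332,108.5),.036),"stop outer",f((345,128.5),.036),"pod",f((328,146),.024),f((328,206),.024),f((328,218),.024),"btn",f((329,186),.04))
T=env.read_camera("top")
g=lambda uv,z:(M@(back(T,[uv],z)[0][:2]-R)).round(4)
print("top: box right end",g((310+418/6,100+330/6),.036),"stop outer",g((310+452/6,100+300/6),.036), "pod",g((310+497/6,100+320/6),.024),"btn",g((406.6,150.4),.04))
print((R+M.T@[-.1,.155]))
```

```text
[ 0.61865347 -0.21715626  0.15915008] [1.79981375e+02 6.33751421e-02 9.46089773e+01]
box end [-0.0426  0.0062] stop outer [-0.0323 -0.0088] pod [-0.0452 -0.0239] [-0.0447 -0.0758] [-0.0446 -0.0868] btn [-0.0445 -0.0539]
top: box right end [-0.0477  0.0046] stop outer [-0.036  -0.0114] pod [-0.0432 -0.0313] btn [-0.0437 -0.0643]
[0.55370328 0.00057127]
```

```bash
(python3 -m creep '[{"tx":0.004,"ty":0.008,"tz":0.04,"rx":0,"ry":0,"rz":0},{"tx":0,"ty":0,"tz":0.035,"rx":0,"ry":0,"rz":0},{"tx":0,"ty":0,"tz":0,"rx":0,"ry":0,"rz":0},{"tx":0,"ty":0,"tz":0,"rx":0,"ry":0,"rz":0}]'; python3 st.py)
python3 - <<'E'
from h import *
c=env.read_camera("wrist"); crop(c,"pics/w13.png",220,420,130,280,4)
c=env.read_camera("side"); crop(c,"pics/s13.png",250,350,120,195,8)
E
```

```text
time_s: 18.48
tool_pos: [0.6273, -0.2136, 0.0852]
tool_rot: [179.9, 0.0, 94.5]
force: [-0.0, 0.2, 0.2]
grip_width: 0.0002
tool reader [-0.04301998 -0.06416235] 0.08517863223898864 [ 55.6  38.2 -54.7  89.9  32.7  69.   -0.7]
```

View pics/w13.png

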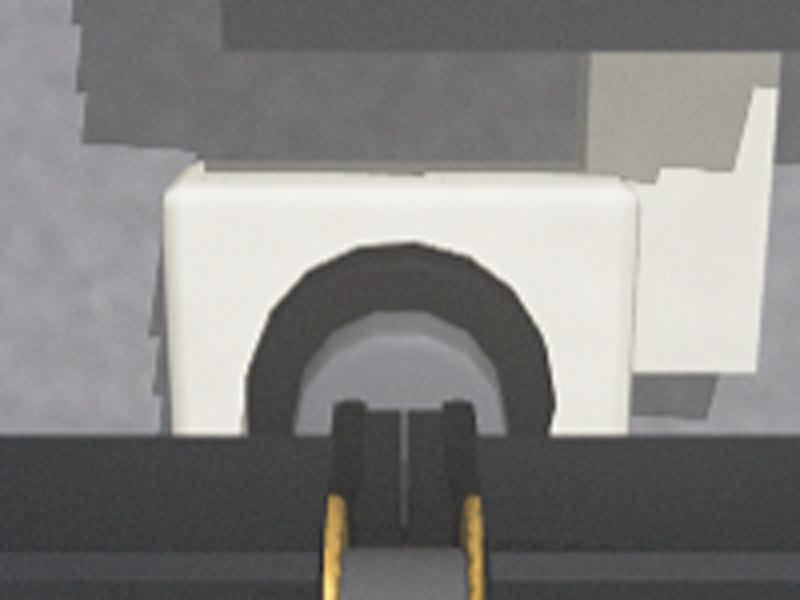

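View pics/s13.png

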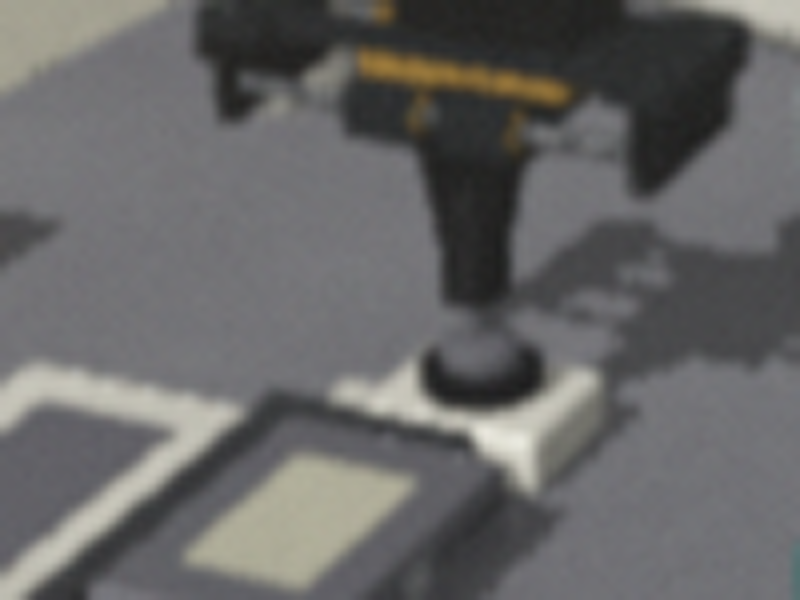

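```bash
(python3 -m creep '[{"tx":0,"ty":0,"tz":0.01,"rx":0,"ry":0,"rz":0},{"tx":0,"ty":0,"tz":0.004,"rx":0,"ry":0,"rz":0}]'; python3 -m creep '[{"tx":0,"ty":0,"tz":0.003,"rx":0,"ry":0,"rz":0}]';python3 -m creep '[{"tx":0,"ty":0,"tz":0.003,"rx":0,"ry":0,"rz":0}]';python3 -m creep '[{"tx":0,"ty":0,"tz":0.002,"rx":0,"ry":0,"rz":0}]') | grep -v -e grip -e rot
```

```text
time_s: 18.82
tool_pos: [0.6267, -0.2139, 0.0694]
force: [-0.6, -0.0, 2.4]
time_s: 18.95
tool_pos: [0.6266, -0.2138, 0.0667]
force: [-1.4, -0.9, 4.0]
time_s: 19.08
tool_pos: [0.6267, -0.2139, 0.0652]
force: [-6.7, 0.3, 21.1]
time_s: 19.2
tool_pos: [0.6268, -0.2139, 0.0651]
force: [-9.8, 0.0, 28.0]
```

Run:
```python
from h import *
c=env.read_camera("side"); crop(c,"pics/s14.png",280,345,140,190,12)
c=env.read_camera("wrist"); crop(c,"pics/w14.png",220,420,130,280,4)
print(env.get_obs()["force"],env.get_obs()["tool_pos"])
```

```text
[-8.83520732 -0.44471365 20.70256577] [ 0.62675516 -0.21384968  0.06519194]
```

View pics/s14.png

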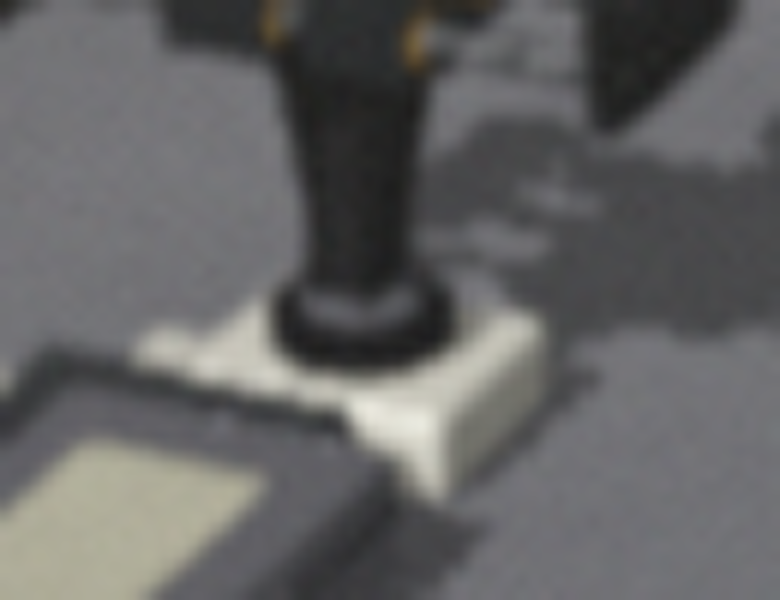

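View pics/w14.png

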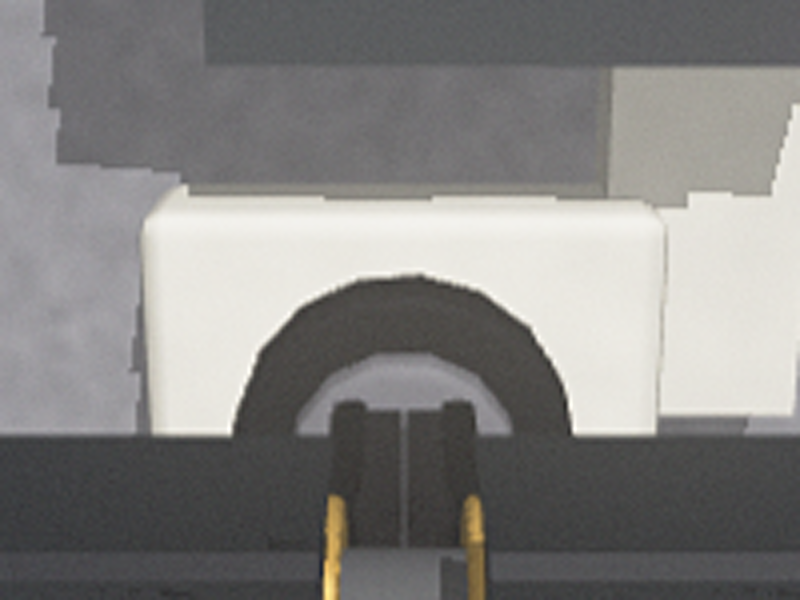

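The side view shows the button sunk into its collar under the fingertips. There was a spring force of 2–4 N, then a hard stop at 28 N. Now I release it.

```bash
(python3 -m creep '[{"tx":0,"ty":0,"tz":-0.01,"rx":0,"ry":0,"rz":0},{"tx":0,"ty":0,"tz":-0.03,"rx":0,"ry":0,"rz":0},{"tx":0,"ty":0,"tz":-0.05,"rx":0,"ry":0,"rz":0},{"tx":-0.03,"ty":0,"tz":-0.05,"rx":0,"ry":0,"rz":0},{"tx":-0.04,"ty":0,"tz":-0.03,"rx":0,"ry":0,"rz":0},{"tx":0,"ty":0,"tz":0,"rx":0,"ry":0,"rz":0},{"tx":0,"ty":0,"tz":0,"rx":0,"ry":0,"rz":0}]')
python3 - <<'E'
from h import *
c=env.read_camera("wrist"); cv2.imwrite("pics/w15.png",c["pixels"][:,:,::-1])
c=env.read_camera("side"); crop(c,"pics/s15.png",220,340,140,230,6)
c=env.read_camera("top"); cv2.imwrite("pics/t15.png",c["pixels"][:,:,::-1])
E
```

```text
time_s: 20.18
tool_pos: [0.6318, -0.2826, 0.2305]
tool_rot: [-179.9, -0.1, 94.5]
force: [0.6, 0.1, -0.4]
grip_width: 0.0001
```

View pics/w15.png

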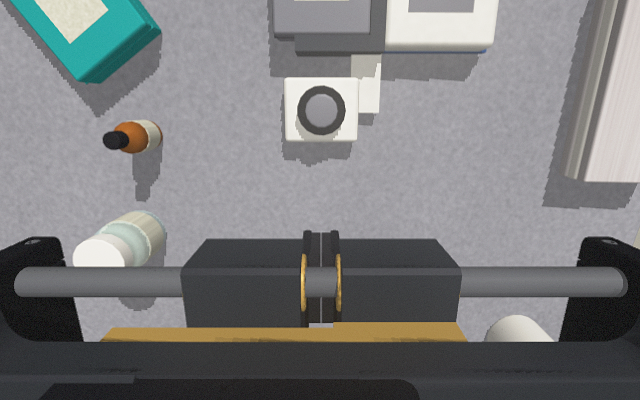

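View pics/s15.png

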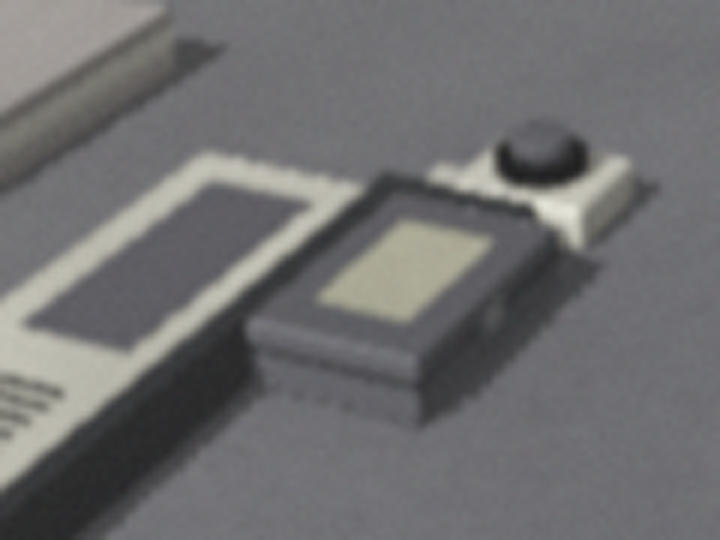

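View pics/t15.png

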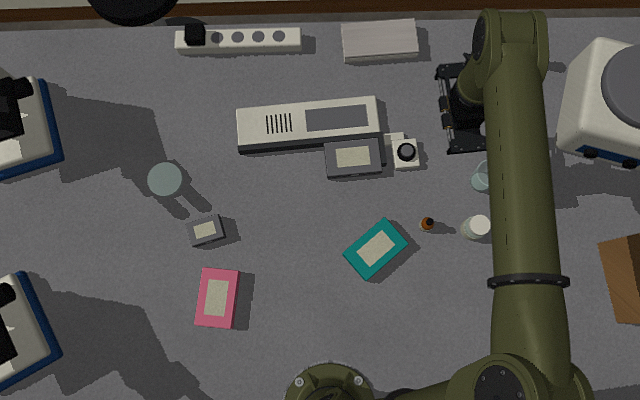

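The final views show the box in the corner at top (354,158) and the button up again. The small box (205,231), petri dish (165,180), turquoise box, bottle (427,224) and jar (476,228) are unmoved. I can only see part of the beaker, at (480,177).

```bash
python3 -c "
from cell import env
o=env.get_obs();print(o['force'],o['joint_velocities'].round(2),o['time_s'])
print(env.sign_off())"
```

```text
[0.18138198 1.00146263 0.35528989] [-0.1  -0.13  0.12 -0.29  0.09  0.1   0.14] 20.325
the job is handed in; nothing more can be done
None
```

The larger grey slide box is seated in the reader's corner, and the start button has been pressed and released. The job was handed in at 20.3 s.

- **Pushing:** I pushed the box against the long stop, slid it along to the short stop, then pushed it onto the long stop again. That last push moved it about 1 mm. Each push ended with the box no longer moving and the force climbing to 15–20 N.
- **Button:** It gave 2–4 N of spring force and then a hard stop at 28 N. The side view showed it sunk into its collar, and the final views show it up again.
- **Last checks:** The box looks flush with both stops in the close wrist view taken before the press, and it still sat in the corner in the pictures after it. The arm was clear and touching nothing. The other things were where they started, though the arm hid part of the beaker in the last top view.
- **Disagreements:** The box stopped about 5 mm short of where my first camera fit put the short stop. Two later camera views placed the box end at the same spot as the contact, so I took the fit as off, not the box. One button estimate was also about 10 mm out because I used a picture taken before the arm had settled; I corrected it before pressing.

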